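Load the pin tray in order and hold its free end up on a levelling wedge

TASK

Stand the two wrist pins in the pockets of the hinged tray, filling the pocket in front of the one-stud tag first and the pocket in front of the two-stud tag second. Then take the levelling wedge by its upright grip and, keeping it flat and down on the bench, push its thin end under the middle of the tray's free edge (the edge towards the robot, between the two bars) until that edge has just lifted off its bars, about 5 mm and less than 9 mm, and finish while still gripping the wedge there: do not let go. Do not lift the tray with the hand itself, and do not shove the tin, oil pump, lash cap or other things on the bench about.

Things in the scene. Friction and masses are not known exactly. Their poses are not given: they have to be found in the camera images.
- fixture: fixed steel base of the tray. Origin on the bench under the tray's middle; +x from the tray's free edge to its hinge (within 0.2 rad of the robot's x), +y left. Two bars 14 mm high, 20 mm wide, along x from -80 to +105 mm, centred at y = +68 and -68 mm; the bench between them (116 mm) is open from the front. A back beam (x 90 to 120 mm, 50 mm high) carries two tags
- tray_plate (a joint): hinge angle of the tray (rad), 0 with its free edge down on the bars, growing as that edge rises; hinge to edge 155 mm, so 0.032 rad is 5 mm of lift. Gravity closes it
- tray_top (a point): middle of the top face of the tray: an aluminium block 146 x 140 x 36 mm, about 0.45 kg, underside 14 mm and top 50 mm above the bench. Its hinge line runs along y at fixture x = +80 mm, 24 mm up. Two round blind pockets side by side at fixture x = +5 mm, y = +40 and -40 mm, 28 mm across, 30 mm deep (floor 20 mm above the bench)
- tray_lip (a point): middle of the tray's free front edge, on the lowest line of the round steel bar (10 mm thick, along y) that forms the edge: 14 mm above the bench when down, at fixture x = -75 mm. The wedge goes under here
- pocket_one (a point): centre of the mouth of the pocket in front of the one-stud tag, to be filled FIRST (50 mm above the bench, level with the tray top). The tag is a white plate 26 x 42 mm with one black stud, on the back beam 100 mm behind the pocket. It is the left or the right pocket, differing from run to run
- pocket_two (a point): the same for the pocket whose tag has two black studs, to be filled SECOND
- pin_a_centre (a point): centre (half-way up) of a plain steel wrist pin, a cylinder 23 mm across and 70 mm tall that stands upright on the bench to the robot's left; z up its axis. Either pin may go into either pocket; seated, it reaches 40 mm above the tray top
- pin_b_centre (a point): the same for the other, identical wrist pin
- wedge_grip (a point): centre of the upright grip of the loose steel wedge that lies flat on the bench at the robot's right, 45 mm above its underside. The grip is 30 mm long (wedge x), 18 mm wide (wedge y: close the fingers on these sides) and stands free from 26 to 63 mm up. x points to the thin end, z up
- wedge_nose (a point): middle of the wedge's thin end, on its underside, 130 mm ahead (wedge x) of the grip
- wedge: the wedge, 150 x 32 mm, 0.45 kg; origin on its underside, 55 mm ahead of the grip, axes as the grip's. The blade is 4 mm thick at the thin end and thickens evenly to 26 mm over 110 mm (1 mm per 5 mm). It first touches the tray edge with the thin end about 50 mm past the edge; 5 mm of lift comes at about 75 mm past. Pushing takes roughly 5 to 10 N
- pin_a: that wrist pin, origin at the centre of its lower end
- pin_b: the other wrist pin, origin at the centre of its lower end
- tin: bystander: loose cream round tin, beyond and left of the tray, 98 mm across, 74 mm high, origin under its middle; leave it alone
- pump: bystander: loose grey oil pump, about 106 x 96 x 103 mm, origin under its middle; leave it alone
- cap: bystander: loose small black lash cap lying alone near the front edge, right of the middle, 21 mm across, 10 mm high, origin under its middle; leave it alone
Not all that is in view belongs to the job. What is shaped like the pin_a but purple is not meant.

How it is judged (in metres and radians):
On the way, in this order (a step that is already met when the one before it is completed fails the run):
1. a pin stands in the one-stud pocket, released, and the two-stud pocket is still empty (((horizontal distance between pin_a_centre and pocket_one below 0.01 m and height (world z) of pin_a_centre between 0.045 and 0.07 m and angle between pin_a_centre's own z axis and vertical below 0.25 rad and contact force between the fingers and pin_a below 0.2 N and horizontal distance between pin_b_centre and pocket_two above 0.03 m) or (horizontal distance between pin_b_centre and pocket_one below 0.01 m and height (world z) of pin_b_centre between 0.045 and 0.07 m and angle between pin_b_centre's own z axis and vertical below 0.25 rad and contact force between the fingers and pin_b below 0.2 N and horizontal distance between pin_a_centre and pocket_two above 0.03 m))), for 0.2 s.
2. the other pin stands in the two-stud pocket, released (((horizontal distance between pin_a_centre and pocket_one below 0.01 m and height (world z) of pin_a_centre between 0.045 and 0.07 m and angle between each of pin_a_centre, pin_b_centre's own z axis and vertical below 0.25 rad and contact force between the fingers and pin_a below 0.2 N and horizontal distance between pin_b_centre and pocket_two below 0.01 m and height (world z) of pin_b_centre between 0.045 and 0.07 m and contact force between the fingers and pin_b below 0.2 N) or (horizontal distance between pin_b_centre and pocket_one below 0.01 m and height (world z) of pin_b_centre between 0.045 and 0.07 m and angle between each of pin_b_centre, pin_a_centre's own z axis and vertical below 0.25 rad and contact force between the fingers and pin_b below 0.2 N and horizontal distance between pin_a_centre and pocket_two below 0.01 m and height (world z) of pin_a_centre between 0.045 and 0.07 m and contact force between the fingers and pin_a below 0.2 N))), for 0.2 s.
3. the wedge, gripped, carries the tray's free edge just clear of the bars (value of joint tray_plate between 0.01 and 0.062 rad and contact force between wedge and tray_plate above 0.4 N and contact force between the fingers and wedge above 2 N and contact force between each of the arm, the fingers and tray_plate below 0.2 N and angle between wedge_grip's own z axis and vertical below 0.12 rad and height (world z) of wedge_grip below 0.054 m), for 0.2 s.
At the end, for the whole second after the job is handed in: Both pins fully down in their pockets (within 10 mm of centre), untouched; the wedge, flat (within 0.12 rad and 9 mm of the bench) in the grip (over 2 N), carries the tray (over 0.4 N), hinge at 0.010 to 0.062 rad (free edge 1.5 to 9.5 mm up); the hand does not touch the tray (all of step 3 and ((horizontal distance between pin_a_centre and pocket_one below 0.01 m and height (world z) of pin_a_centre between 0.045 and 0.07 m and angle between each of pin_a_centre, pin_b_centre's own z axis and vertical below 0.25 rad and contact force between the fingers and pin_a below 0.2 N and horizontal distance between pin_b_centre and pocket_two below 0.01 m and height (world z) of pin_b_centre between 0.045 and 0.07 m and contact force between the fingers and pin_b below 0.2 N) or (horizontal distance between pin_b_centre and pocket_one below 0.01 m and height (world z) of pin_b_centre between 0.045 and 0.07 m and angle between each of pin_b_centre, pin_a_centre's own z axis and vertical below 0.25 rad and contact force between the fingers and pin_b below 0.2 N and horizontal distance between pin_a_centre and pocket_two below 0.01 m and height (world z) of pin_a_centre between 0.045 and 0.07 m and contact force between the fingers and pin_a below 0.2 N))); the arm keeps its last pose, push and grip.
It fails at once if the wide round tin is moved more than 30 mm (distance of tin from where it was at the start of the episode above 0.03 m).
It fails at once if the oil pump is moved more than 30 mm (distance of pump from where it was at the start of the episode above 0.03 m).
It fails at once if the small black lash cap is moved more than 30 mm (distance of cap from where it was at the start of the episode above 0.03 m).
It also fails if it takes over 67 s, if anything falls off the work surface, if the arm or the gripper's body presses on something with over 40 N, if the wrist force passes 120 N, or if a joint passes its speed limit or range.

ROBOT

A 6-joint arm with a two-finger parallel gripper is mounted at the origin on a cart in front of the work surface, level with it; the furniture and walls round the work are solid. World frame = base frame: x ahead of the robot, y to its left, z up, the work surface at z = 0. Lengths are in m, angles in degrees, forces in N, time in s.
With the tool pointing down it reaches from about 0.3 to 0.75 m from the base axis. Payload 8.5 kg.
Tool frame: the origin (TCP) lies midway between the tips of the shut fingers; the grasp point (between the pads) lies 19 mm behind it (env.hold_point_z is the distance from the TCP to the grasp point, in m); z points along the fingers, y is the line along which they close (so a half turn about z gives the same grasp; the last joint's range is limited). The gripper opens to 85 mm and grips with 20 to 120 N. Pads are 22 mm wide; open, the fingers measure 114 mm over their backs; the gripper's body (76 mm by 85 mm) begins 54 mm behind the grasp point. The pads swing forward as they close: fully open they stand 13 mm farther back than shut.
Start: joints at [60.716, 21.807, 74.336, -0, 83.858, -12.336], TCP at [0.16, 0.526, 0.231] pointing down, gripper open.
Joint ranges: [-178.18, 178.18], [-50.72, 133.34], [12.68, 142.11], [-81.47, 261.47], [9.98, 163.14], [-165.26, 165.26]. Speed limits (degrees/s): [136.94, 136.94, 180, 180, 180, 180].

INTERFACE

Orientations are given as a 3x3 rotation matrix whose columns are the frame's x, y, z axes.
In Python, from rig import observe, get_image, camera_info, env gives the robot as it stands.
- The arm moves only by the tool drive_tool, never from a script. Its arguments are lists of equal length, an entry for each row: "offset": the shift along the tool's x, y, z in units of 40 mm (1.0 is 40 mm), a list of three; "turn": the turn, a rotation vector about the tool's x, y, z in units of 6 degrees (1.0 is 6 degrees), a list of three; "hand": the opening, from 0 (shut) to 1 (fully open). A call has exactly 10 rows; each row shifts and turns the commanded pose from where the row before left it, along the tool's axes as they then stand; what a row does not reach is not made up. A row lasts 1/8 s, in which the tool goes at most 62.5 mm and 10.7 degrees, less where a joint would pass 70% of its speed; a pose out of reach is approached as far as the arm can. A call is refused whole if a number of a shift passes 1 or a number of a turn 1, either way. A call with a gripper value outside its range is refused whole. The fingers move at their own pace and stop on an object; "newtons" is the grip in N (left out, the last holds). Time passes only in rows, so rows that do not move let the fingers close, or fill a call up. It gives the time, the measured TCP pose, the force, the opening and the grip force at its end, in the units of the state.
- observe(): the state, without advancing time (a new reading comes with each control period).
- get_image(name): name is "scene" or "top" or "wrist"; returns the picture (400x640x3 uint8, blue, green, red); there is no depth.
- camera_info(name): a dict with "fx", "fy", "cx", "cy" (pixels), "world_to_cam" (4x4, takes a point from world to camera coordinates). Camera axes: x right, y down, z forward; pixel columns grow to the right and rows downward; lengths in m; the calibration is good to about 2 mm. A picture is of the moment at which its call begins: read the wrist's pose just before it. camera_info takes no time and is no camera call; for the wrist camera it gives the pose at the moment of the call.
- env.close_job(): hands the job in; it is judged then, once.
The state is a dict: "time_s": time; "q": joint angles; "qvel": joint speeds; "joint_efforts": joint torques, N m; "position": TCP position; "tool_rot": TCP orientation; "ft_force": force on the tool from outside, world axes, zero at the start; "wrist_torque": the same for the moment, N m; "grip_width": finger opening in m; "gripper_force": force on a finger pad.
Only numpy, scipy, OpenCV 4.12 (cv2) and the standard library are available. Lean on these libraries where they do the work, as an engineer would, in place of code of your own. Each camera call takes 0.05 s, during which the arm holds its last target. There are 200 camera calls.

## Working session

There is one attempt and no reset: what is moved stays moved. The work goes in short steps, Python scripts to look and compute and a tool call to move; the robot and the scene stay as the last step left them, time stands still between calls to the robot, and variables do not carry over. Pictures are saved under pics/ and viewed, at most 10 in all, crops included, and the job is handed in when it is done.

Besides the shell and the picture viewer there is one more tool, called after "Emit:" by a JSON object that holds its "method" and its "body". drive_tool: Moves the arm, as the interface text tells. Its arguments: {"type":"object","properties":{"offset":{"type":"array"},"turn":{"type":"array"},"hand":{"type":"array"},"newtons":{"type":"number"}},"required":["offset","turn","hand"]}

```bash
mkdir -p pics; ls; python3 - <<'E'
from rig import *
import cv2,numpy as np
s=observe();print(s['time_s'],s['position'],np.round(s['tool_rot'],3).tolist(),s['grip_width'],env.hold_point_z)
for n in ['scene','top']:
    cv2.imwrite(f'pics/{n}0.png',get_image(n));c=camera_info(n);print(n,c['fx'],c['cx'],c['cy'],np.round(c['world_to_cam'],3).tolist())
E
```

```text
pics
0.0 [0.16020779 0.52582938 0.23070345] [[-0.957, 0.292, -0.001], [0.292, 0.957, -0.001], [0.0, -0.001, -1.0]] 0.0853859178318663 0.0187
scene 517.9767789115153 317.80536625794093 202.39529313411114 [[-0.867, -0.497, 0.018, 0.505], [-0.386, 0.649, -0.656, 0.269], [0.315, -0.576, -0.755, 1.095], [0.0, 0.0, 0.0, 1.0]]
top 397.977627211837 310.03002628131776 194.1412287241506 [[-0.01, -1.0, 0.004, -0.008], [-0.992, 0.009, -0.128, 0.583], [0.128, -0.005, -0.992, 0.891], [0.0, 0.0, 0.0, 1.0]]
```

View pics/top0.png

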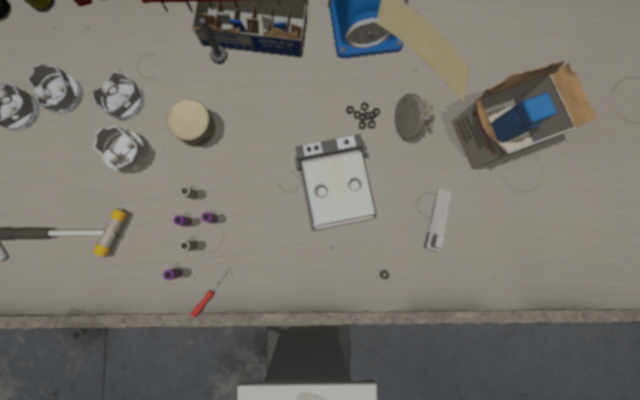

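View pics/scene0.png

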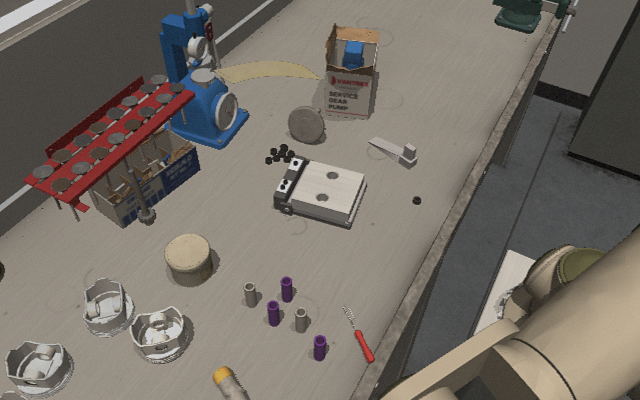

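The top view shows the tray at about (338,188), with the two-stud tag on the left (313,149) and the one-stud tag on the right (346,143). The bare steel pins are at (188,191) and (187,245), the wedge runs from (445,190) to (433,247), and the cap is at (384,274). I'll enlarge the picture to get exact pixels.

```bash
cat > h.py <<'E'
from rig import *
import cv2,numpy as np
def ray(n,u,v,z,c=None):
    c=c or camera_info(n);W=np.array(c['world_to_cam']);R,t=W[:3,:3],W[:3,3]
    o=-R.T@t;d=R.T@np.array([(u-c['cx'])/c['fx'],(v-c['cy'])/c['fy'],1]);return o+d*(z-o[2])/d[2]
def proj(n,p,c=None):
    c=c or camera_info(n);W=np.array(c['world_to_cam']);q=W[:3,:3]@np.array(p)+W[:3,3]
    return np.array([c['fx']*q[0]/q[2]+c['cx'],c['fy']*q[1]/q[2]+c['cy']])
def tcpmove(p):  # world target TCP -> tool-frame offset in 40mm units
    s=observe();return np.round(np.array(s['tool_rot']).T@(np.array(p)-s['position'])/.04,2)
E
python3 - <<'E'
from h import *
im=cv2.imread('pics/top0.png')
a=cv2.resize(im[125:285,290:460],None,fx=3.6,fy=3.6,interpolation=cv2.INTER_CUBIC)
b=cv2.resize(im[180:285,160:215],None,fx=3.4,fy=3.4,interpolation=cv2.INTER_CUBIC)
o=np.zeros((576,800,3),np.uint8);o[:a.shape[0],:a.shape[1]]=a;o[:b.shape[0],612:612+b.shape[1]]=b
cv2.imwrite('pics/crop.png',o)
for n,u,v,z in [('pinA',188,190,.07),('pinB',187,244,.07),('p2',321.5,191,.05),('p1',355,184.5,.05),('wedge grip',434,242,.063),('nose',446,190,.004),('cap',384,274,.01),('lipL',314,228,.04),('lipR',375,214,.04)]:
    print(n,np.round(ray('top',u,v,z),3))
E
```

```text
pinA [0.591 0.262 0.07 ]
pinB [0.471 0.26  0.07 ]
p2 [ 0.589 -0.04   0.05 ]
p1 [ 0.603 -0.117  0.05 ]
wedge grip [ 0.47  -0.289  0.063]
nose [ 0.595 -0.343  0.004]
cap [ 0.397 -0.185  0.01 ]
lipL [ 0.504 -0.021  0.04 ]
lipR [ 0.535 -0.163  0.04 ]
```

View pics/crop.png

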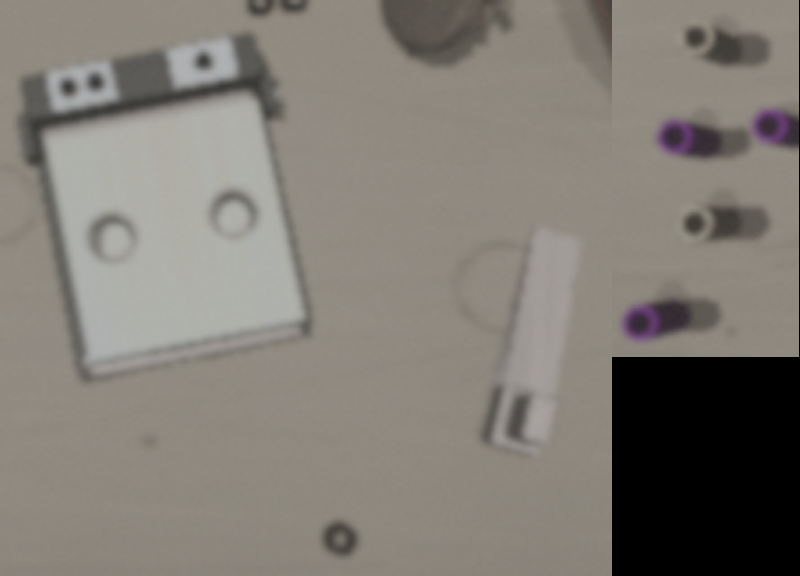

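The crop confirms it: one-stud is the right pocket (crop 233,213) and two-stud is the left (112,237). The pin tops are at about (697,38) and (697,223) in the inset. First I'll move above the nearer pin.

Emit:
{"method": "drive_tool", "body": {"offset": [[-0.9,-0.4,0],[-0.9,-0.4,0],[-0.9,-0.4,0],[-0.9,-0.4,0],[-0.9,-0.4,0],[-0.9,-0.4,0],[-0.9,-0.4,0],[-0.9,-0.4,0],[-0.9,-0.4,0],[0,0,0]], "turn": [[0,0,0],[0,0,0],[0,0,0],[0,0,0],[0,0,0],[0,0,0],[0,0,0],[0,0,0],[0,0,0],[0,0,0]], "hand": [0.8,0.8,0.8,0.8,0.8,0.8,0.8,0.8,0.8,0.8]}}

```text
time_s: 1.35
position: [0.4297, 0.2924, 0.2308]
tool_rot: [[-0.956, 0.295, -0.001], [0.295, 0.956, -0.001], [0.001, -0.001, -1.0]]
ft_force: [-1.7, 0.5, 0.1]
grip_width: 0.0682
gripper_force: 0.0
```

```bash
python3 - <<'E'
from h import *
for n,u,v,z in [('pinA',185,191.2,.07),('pinB',185,245.6,.07),('p2',321.1,190.8,.05),('p1',354.7,184.2,.05)]:
    p=ray('top',u,v,z);print(n,np.round(p,3),np.round(proj('wrist',p),0))
s=observe();c=camera_info('wrist');cv2.imwrite('pics/w1.png',get_image('wrist'))
W=np.array(c['world_to_cam']);print(s['position'],np.round(s['tool_rot'],3).tolist(),-W[:3,:3].T@W[:3,3],W[:3,:3].round(2).tolist(),c['fx'],c['cx'],c['cy'])
R=np.array(s['tool_rot']);print('cam in tool',R.T@(-W[:3,:3].T@W[:3,3]-s['position']),(W[:3,:3]@R).round(2).tolist())
E
```

```text
pinA [0.588 0.268 0.07 ] [338. 318.]
pinB [0.467 0.265 0.07 ] [303. 225.]
p2 [ 0.589 -0.039  0.05 ] [111. 368.]
p1 [ 0.604 -0.116  0.05 ] [ 63. 390.]
[0.42969263 0.29241201 0.2307516 ] [[-0.956, 0.295, -0.001], [0.295, 0.956, -0.001], [0.001, -0.001, -1.0]] [0.36112497 0.31431024 0.37248164] [[0.29, 0.96, -0.0], [0.92, -0.28, 0.28], [0.27, -0.08, -0.96]] 308.4676700724585 317.98995621243034 201.15851026525775
cam in tool [ 0.07204981  0.00061734 -0.141693  ] [[-0.0, 1.0, 0.0], [-0.96, -0.0, -0.29], [-0.29, -0.0, 0.96]]
```

View pics/w1.png

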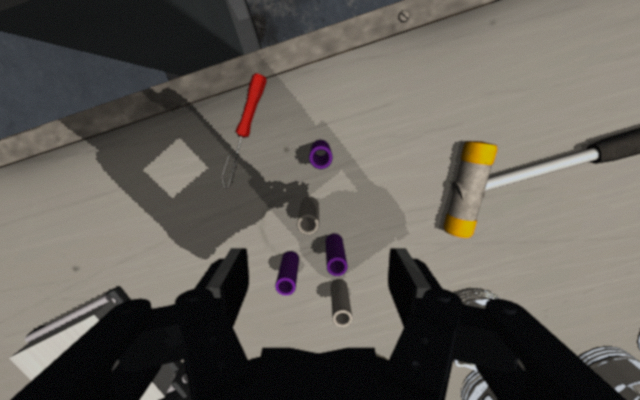

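The wrist view shows the steel pins' top rings at (309,225) for pin B and (342,319) for pin A, with purple pins beside them. I'll refine the positions from these.

```bash
python3 - <<'E'
from h import *
im=cv2.imread('pics/w1.png')
g=cv2.cvtColor(im,cv2.COLOR_BGR2GRAY)
for n,u,v in [('B',309,225),('A',342,319)]:
    r=14;p=g[v-r:v+r,u-r:u+r]; c=cv2.resize(p,None,fx=12,fy=12,interpolation=cv2.INTER_CUBIC);cv2.imwrite(f'pics/p{n}.png',c)
    h=cv2.HoughCircles(c,cv2.HOUGH_GRADIENT,1,60,param1=100,param2=12,minRadius=80,maxRadius=140)
    print(n,None if h is None else [(u-r+x/12-.5,v-r+y/12-.5,q/12) for x,y,q in h[0][:2]], np.round(ray('wrist',u,v,.07),4))
a=np.hstack([cv2.imread('pics/pB.png'),cv2.imread('pics/pA.png')]);cv2.imwrite('pics/pp.png',a)
pB=ray('wrist',309,225,.07);print(tcpmove([pB[0],pB[1],.2]),tcpmove([pB[0],pB[1],.04]))
E
```

```text
B None [0.468  0.2719 0.07  ]
A None [0.5895 0.2734 0.07  ]
[-1.1  -0.22  0.77] [-1.1  -0.22  4.77]
```

View pics/pp.png

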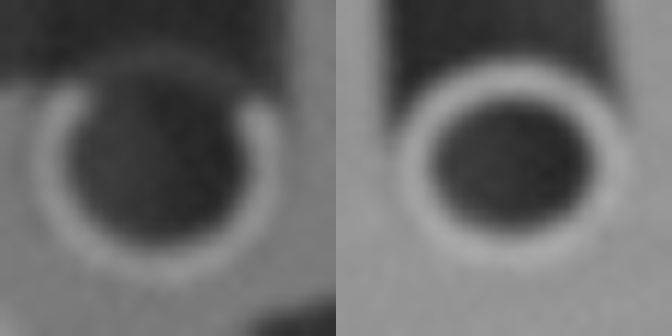

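Emit:
{"method": "drive_tool", "body": {"offset": [[-0.54,-0.12,0.2],[-0.53,-0.12,0.2],[0,0,0.9],[0,0,0.9],[0,0,0.9],[0,0,0.9],[0,0,0.57],[0,0,0.3],[0,0,0],[0,0,0]], "turn": [[0,0,0],[0,0,0],[0,0,0],[0,0,0],[0,0,0],[0,0,0],[0,0,0],[0,0,0],[0,0,0],[0,0,0]], "hand": [0.8,0.8,0.8,0.8,0.8,0.8,0.8,0.8,0.8,0], "newtons": 40}}

```text
time_s: 2.65
position: [0.467, 0.2724, 0.0373]
tool_rot: [[-0.957, 0.291, 0.001], [0.291, 0.957, 0.0], [-0.001, 0.001, -1.0]]
ft_force: [0.6, 0.1, 0.4]
grip_width: 0.0515
gripper_force: 0.0
```

Emit:
{"method": "drive_tool", "body": {"offset": [[0,0,0],[0,0,0],[0,0,0],[0,0,-0.5],[0,0,-0.9],[0,0,-0.9],[0,0,-0.9],[0,0,-0.6],[0,0,0],[0,0,0]], "turn": [[0,0,0],[0,0,0],[0,0,0],[0,0,0],[0,0,0],[0,0,0],[0,0,0],[0,0,0],[0,0,0],[0,0,0]], "hand": [0,0,0,0,0,0,0,0,0,0]}}

```text
time_s: 3.9
position: [0.4658, 0.2721, 0.1872]
tool_rot: [[-0.957, 0.292, -0.002], [0.292, 0.957, -0.001], [0.002, -0.001, -1.0]]
ft_force: [0.1, 0.3, -1.1]
grip_width: 0.0225
gripper_force: 39.3
```

Emit:
{"method": "drive_tool", "body": {"offset": [[-0.4,-0.7,-0.1],[-0.51,-0.81,-0.1],[-0.51,-0.81,-0.1],[-0.51,-0.81,-0.1],[-0.51,-0.81,-0.1],[-0.51,-0.81,-0.07],[-0.51,-0.81,0],[-0.51,-0.81,0],[-0.51,-0.81,0],[-0.1,-0.11,0]], "turn": [[0,0,0],[0,0,0],[0,0,0],[0,0,0],[0,0,0],[0,0,0],[0,0,0],[0,0,0],[0,0,0],[0,0,0]], "hand": [0,0,0,0,0,0,0,0,0,0]}}

```text
time_s: 5.15
position: [0.5566, -0.062, 0.2095]
tool_rot: [[-0.956, 0.294, -0.003], [0.294, 0.956, 0.001], [0.003, -0.0, -1.0]]
ft_force: [0.4, -0.1, -1.8]
grip_width: 0.0223
gripper_force: 39.5
```

```bash
python3 - <<'E'
from h import *
s=observe();c=camera_info('wrist');im=get_image('wrist');cv2.imwrite('pics/w2.png',im)
import pickle;pickle.dump((c,s['position'],s['tool_rot']),open('w2.pkl','wb'))
print(s['position'],s['grip_width'],[np.round(proj('wrist',p,c)) for p in [(.605,-.111,.05),(.59,-.034,.05)]])
E
```

```text
[ 0.5565891  -0.06198481  0.20947139] 0.02228437578953831 [array([287., 241.]), array([353., 207.])]
```

View pics/w2.png

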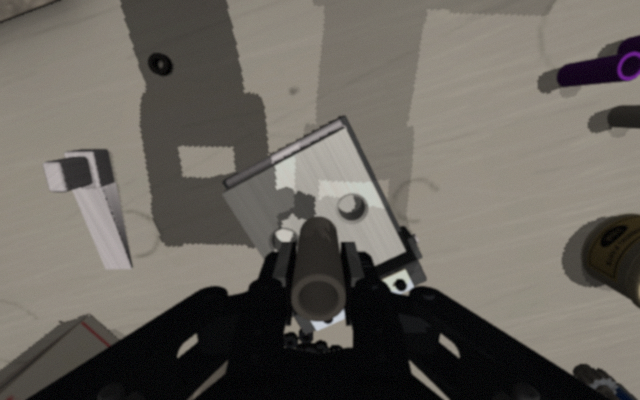

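Pocket two shows at about (352,207) and pocket one at about (285,238), partly hidden behind the finger. The held pin's top ring is at (319,297). I'll zoom in for exact values.

```bash
python3 - <<'E'
import cv2
im=cv2.imread('pics/w2.png');cv2.imwrite('pics/w2c.png',cv2.resize(im[110:260,215:415],None,fx=4,fy=4,interpolation=cv2.INTER_CUBIC))
E
```

```text
(no output)
```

View pics/w2c.png

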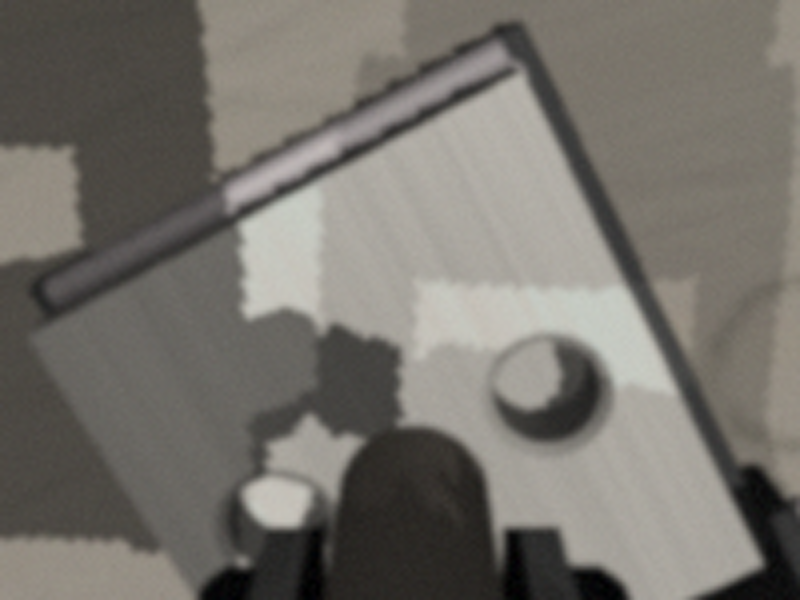

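```bash
cat >> h.py <<'E'
import pickle
E
python3 - <<'E'
from h import *
c,P,R=pickle.load(open('w2.pkl','rb'));P=np.array(P);R=np.array(R)
r=lambda u,v,z=.05:ray('wrist',u-.4,v-.4,z,c)
p2=r(352.2,207.5);p1=r(285.2,242);a=r(223,193.75);b=r(345,126.25)
print(p1,p2,a,b,'yaw',[np.degrees(np.arctan2(-d[0],d[1])) for d in (p2-p1,b-a)],np.linalg.norm(p2-p1),np.linalg.norm(b-a))
y=(b-a)/np.linalg.norm(b-a);print('p1 from p2',p2-.08*y,'center front',(a+b)/2)
for t in(-.003,0,.003):print(proj('wrist',P+R@np.array([t+.0115,0,.036]),c))
E
```

```text
[ 0.60548369 -0.11322614  0.05      ] [ 0.58938538 -0.03524778  0.05      ] [ 0.53690761 -0.15623506  0.05      ] [ 0.50928027 -0.02037277  0.05      ] yaw [np.float64(11.664606151807618), np.float64(11.494268578990098)] 0.0796227310500583 0.138642813030457
p1 from p2 [ 0.60532698 -0.11364335  0.05      ] center front [ 0.52309394 -0.08830391  0.05      ]
[317.00247078 217.85453326]
[316.99747524 213.20228845]
[316.99243391 208.50739147]
```

Emit:
{"method": "drive_tool", "body": {"offset": [[-0.38,-0.22,0],[-0.38,-0.22,0],[-0.38,-0.22,0],[-0.37,-0.21,0],[0,0,0.5],[0,0,0.7],[0,0,0.7],[0,0,0.4],[0,0,0],[0,0,0]], "turn": [[0,0,0],[0,0,0],[0,0,0],[0,0,0],[0,0,0],[0,0,0],[0,0,0],[0,0,0],[0,0,0],[0,0,0]], "hand": [0,0,0,0,0,0,0,0,0,0]}}

```text
time_s: 6.45
position: [0.6048, -0.1109, 0.1203]
tool_rot: [[-0.957, 0.291, 0.002], [0.291, 0.957, -0.001], [-0.002, -0.0, -1.0]]
ft_force: [-0.2, -0.2, -0.7]
grip_width: 0.0222
gripper_force: 39.5
```

```bash
python3 - <<'E'
from h import *
s=observe();im=get_image('wrist');cv2.imwrite('pics/w3.png',im[60:360,140:500])
print(s['time_s'],s['position'],tcpmove([.604,-.1132,.056]))
E
```

```text
6.45 [ 0.60476372 -0.11089469  0.12032828] [ 0.01 -0.06  1.61]
```

View pics/w3.png

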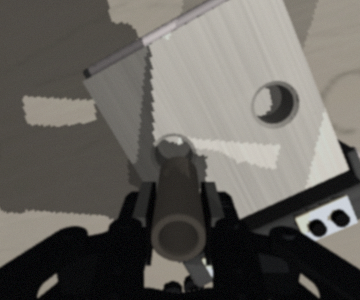

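Emit:
{"method": "drive_tool", "body": {"offset": [[0,-0.06,0],[0,0,0.3],[0,0,0.3],[0,0,0.2],[0,0,0],[0,0,0],[0,0,0],[0,0,0],[0,0,0],[0,0,0]], "turn": [[0,0,0],[0,0,0],[0,0,0],[0,0,0],[0,0,0],[0,0,0],[0,0,0],[0,0,0],[0,0,0],[0,0,0]], "hand": [0,0,0,0,0,0,0,0,0,0]}}

```text
time_s: 7.75
position: [0.6036, -0.1133, 0.0874]
tool_rot: [[-0.957, 0.292, 0.0], [0.292, 0.957, -0.0], [-0.0, 0.0, -1.0]]
ft_force: [0.9, 0.5, -0.6]
grip_width: 0.0217
gripper_force: 39.5
```

```bash
python3 - <<'E'
from h import *
s=observe();print(s['time_s'],s['position'],s['ft_force'],s['qvel'],tcpmove([.604,-.1132,.057]))
E
```

```text
7.75 [ 0.60361467 -0.11328628  0.08738274] [ 0.92087612  0.51494872 -0.59662785] [-0.09657696  0.16234748  0.03847296  0.00050205 -0.05663472 -0.12771649] [-0.01  0.    0.76]
```

Emit:
{"method": "drive_tool", "body": {"offset": [[0,0,0.1],[0,0,0.1],[0,0,0.1],[0,0,0.1],[0,0,0.1],[0,0,0.1],[0,0,0.1],[0,0,0.05],[0,0,0],[0,0,0]], "turn": [[0,0,0],[0,0,0],[0,0,0],[0,0,0],[0,0,0],[0,0,0],[0,0,0],[0,0,0],[0,0,0],[0,0,0]], "hand": [0,0,0,0,0,0,0,0,0,0]}}

```text
time_s: 9.0
position: [0.6036, -0.1132, 0.0573]
tool_rot: [[-0.957, 0.291, 0.0], [0.291, 0.957, 0.0], [-0.0, 0.0, -1.0]]
ft_force: [-0.7, -0.3, -1.1]
grip_width: 0.0222
gripper_force: 39.6
```

Emit:
{"method": "drive_tool", "body": {"offset": [[0,0,0],[0,0,0],[0,0,0],[0,0,0],[0,0,-0.4],[0,0,-0.8],[0,0,-0.9],[0,0,-0.9],[0,0,-0.8],[0,0,0]], "turn": [[0,0,0],[0,0,0],[0,0,0],[0,0,0],[0,0,0],[0,0,0],[0,0,0],[0,0,0],[0,0,0],[0,0,0]], "hand": [0.5,0.5,0.5,0.5,0.5,0.5,0.5,0.5,0.5,0.5]}}

```text
time_s: 10.25
position: [0.6044, -0.1135, 0.2131]
tool_rot: [[-0.957, 0.291, 0.006], [0.291, 0.957, -0.002], [-0.007, -0.001, -1.0]]
ft_force: [-0.1, 0.6, 0.1]
grip_width: 0.0427
gripper_force: 0.0
```

```bash
python3 - <<'E'
from h import *
s=observe();im=get_image('wrist');cv2.imwrite('pics/w4.png',im)
pA=ray('wrist',342.4-.4,318.4-.4,.07,None) if 0 else None
c=camera_info('wrist')
print(s['time_s'],s['position'],proj('wrist',(.6054,-.1135,.09),c),tcpmove([.589,.2735,.2]),tcpmove([.589,.2735,.036]))
E
```

```text
10.25 [ 0.60442487 -0.11354264  0.21309896] [317.69431104 195.91997422] [3.17 9.14 0.26] [3.18 9.14 4.36]
```

View pics/w4.png

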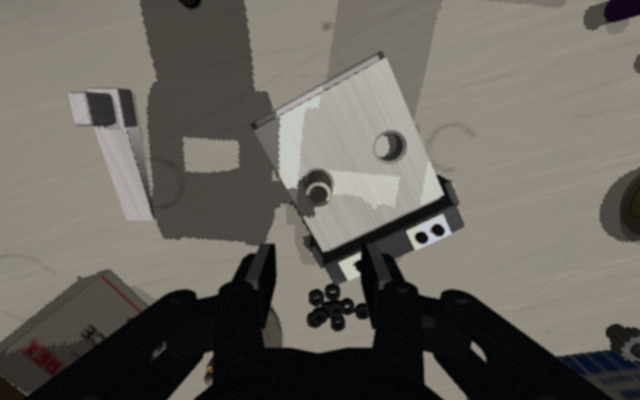

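Pin B stands in the one-stud pocket at (318,192), released, and pocket two is empty at (388,147). Next is pin A.

Emit:
{"method": "drive_tool", "body": {"offset": [[0.42,0.91,-0.2],[0.42,0.91,-0.2],[0.42,0.91,0],[0.42,0.91,0],[0.42,0.91,0],[0.42,0.91,0],[0.42,0.91,0],[0.42,0.91,0],[0.42,0.91,0],[0.42,0.91,0]], "turn": [[0,0,0],[0,0,0],[0,0,0],[0,0,0],[0,0,0],[0,0,0],[0,0,0],[0,0,0],[0,0,0],[0,0,0]], "hand": [0.8,0.8,0.8,0.8,0.8,0.8,0.8,0.8,0.8,0.8]}}

```text
time_s: 11.55
position: [0.5483, 0.285, 0.2244]
tool_rot: [[-0.957, 0.292, -0.002], [0.292, 0.957, -0.001], [0.002, -0.001, -1.0]]
ft_force: [1.0, 0.9, 0.7]
grip_width: 0.0682
gripper_force: 0.0
```

```bash
python3 - <<'E'
from h import *
get_image('wrist');get_image('wrist')
s=observe();c=camera_info('wrist');im=get_image('wrist');cv2.imwrite('pics/w5.png',im)
u,v=np.round(proj('wrist',(.5895,.2734,.07),c)).astype(int)
g=cv2.cvtColor(im,cv2.COLOR_BGR2GRAY);p=g[v-25:v+25,u-25:u+25];p=cv2.resize(p,None,fx=8,fy=8,interpolation=cv2.INTER_CUBIC)
m=cv2.medianBlur(p,9);h=cv2.HoughCircles(m,cv2.HOUGH_GRADIENT,1.5,40,param1=60,param2=20,minRadius=50,maxRadius=110)
print(s['position'],u,v)
if h is not None:
  for x,y,q in h[0][:4]: print(x,y,q,ray('wrist',u-25+x/8-.4,v-25+y/8-.4,.07,c))
cv2.imwrite('pics/w5c.png',p)
E
```

```text
[0.54755714 0.28695548 0.22418061] 317 228
198.75 209.25 57.35 [0.59055891 0.27291111 0.07      ]
```

View pics/w5c.png

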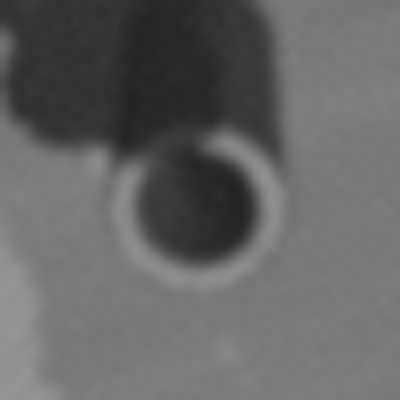

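Pin A's ring sits at (199,209) in the crop, which puts it at about (0.5905, 0.273). Descending to grasp it.

Emit:
{"method": "drive_tool", "body": {"offset": [[-0.56,0,0.1],[-0.56,0,0.1],[0,0,0.9],[0,0,0.9],[0,0,0.9],[0,0,0.9],[0,0,0.6],[0,0,0.31],[0,0,0],[0,0,0]], "turn": [[0,0,0],[0,0,0],[0,0,0],[0,0,0],[0,0,0],[0,0,0],[0,0,0],[0,0,0],[0,0,0],[0,0,0]], "hand": [0.8,0.8,0.8,0.8,0.8,0.8,0.8,0.8,0.8,0], "newtons": 40}}

```text
time_s: 12.95
position: [0.5924, 0.2707, 0.038]
tool_rot: [[-0.957, 0.292, 0.002], [0.292, 0.957, 0.0], [-0.002, 0.001, -1.0]]
ft_force: [-0.0, -0.2, -0.2]
grip_width: 0.0516
gripper_force: 0.0
```

Emit:
{"method": "drive_tool", "body": {"offset": [[0,0,0],[0,0,0],[0,0,0],[0,0,-0.5],[0,0,-0.9],[0,0,-0.9],[0,0,-0.9],[0,0,-0.6],[0,0,0],[0,0,0]], "turn": [[0,0,0],[0,0,0],[0,0,0],[0,0,0],[0,0,0],[0,0,0],[0,0,0],[0,0,0],[0,0,0],[0,0,0]], "hand": [0,0,0,0,0,0,0,0,0,0]}}

```text
time_s: 14.2
position: [0.5913, 0.2707, 0.1873]
tool_rot: [[-0.957, 0.292, -0.002], [0.292, 0.957, -0.001], [0.002, -0.001, -1.0]]
ft_force: [-0.2, -0.7, -1.1]
grip_width: 0.0226
gripper_force: 39.4
```

```bash
python3 - <<'E'
from h import *
print(observe()['position'],tcpmove([.5880,-.0350,.12]))
E
```

```text
[0.59130093 0.27066458 0.18727542] [-2.15 -7.33  1.69]
```

Emit:
{"method": "drive_tool", "body": {"offset": [[-0.24,-0.73,0],[-0.25,-0.82,0],[-0.25,-0.82,0],[-0.25,-0.82,0],[-0.25,-0.83,0],[-0.25,-0.83,0],[-0.25,-0.83,0.1],[-0.25,-0.83,0.3],[-0.25,-0.82,0.5],[0,0,0.3]], "turn": [[0,0,0],[0,0,0],[0,0,0],[0,0,0],[0,0,0],[0,0,0],[0,0,0],[0,0,0],[0,0,0],[0,0,0]], "hand": [0,0,0,0,0,0,0,0,0,0]}}

```text
time_s: 15.45
position: [0.5912, -0.0376, 0.1384]
tool_rot: [[-0.956, 0.294, -0.004], [0.294, 0.956, 0.001], [0.004, -0.0, -1.0]]
ft_force: [-0.9, 0.7, -1.6]
grip_width: 0.0224
gripper_force: 39.5
```

```bash
python3 - <<'E'
from h import *
get_image('wrist');get_image('wrist')
s=observe();c=camera_info('wrist');im=get_image('wrist');cv2.imwrite('pics/w6.png',im)
print(s['time_s'],s['position'],tcpmove([.5912,-.0358,.1203]),proj('wrist',(.5894,-.0352,.05),c))
g=cv2.cvtColor(im,cv2.COLOR_BGR2GRAY);o=cv2.cvtColor(cv2.imread('pics/w2.png'),cv2.COLOR_BGR2GRAY)
w3=cv2.cvtColor(cv2.imread('pics/w3.png'),cv2.COLOR_BGR2GRAY)
for n,i,r in(('now',g,range(160,240,2)),('w2',o,range(160,240,2)),):
  print(n,[int(x) for x in i[160:320:2,315:322].mean(1)])
print('w3',[int(x) for x in w3[100:260:2,175:182].mean(1)])
for n,i in(('now',g),('w2',o)):
  for v in(225,240,297): print(n,v,i[v,290:350:2].tolist())
E
```

```text
15.55 [ 0.59102061 -0.03530456  0.13856977] [ 0.   -0.02  0.49] [316.73621338 203.99471944]
now [179, 179, 178, 177, 177, 176, 176, 174, 174, 175, 175, 175, 168, 127, 140, 165, 168, 170, 181, 185, 171, 126, 80, 72, 70, 57, 49, 51, 53, 52, 53, 53, 53, 52, 54, 55, 55, 54, 50, 47, 45, 43, 42, 41, 42, 41, 42, 42, 42, 42, 41, 41, 50, 62, 64, 60, 46, 40, 41, 41, 42, 41, 41, 42, 41, 42, 42, 42, 40, 42, 41, 42, 46, 52, 63, 65, 60, 56, 58, 63]
w2 [167, 167, 167, 167, 168, 168, 167, 165, 164, 165, 173, 174, 173, 176, 176, 175, 178, 178, 173, 170, 158, 159, 157, 158, 160, 157, 152, 149, 114, 53, 50, 50, 50, 48, 47, 45, 43, 41, 40, 39, 39, 40, 40, 40, 40, 39, 40, 41, 40, 40, 41, 40, 40, 39, 39, 40, 41, 53, 62, 62, 56, 41, 40, 40, 41, 41, 40, 41, 40, 41, 40, 40, 39, 40, 40, 40, 41, 47, 55, 60]
w3 [171, 170, 171, 171, 170, 170, 171, 171, 171, 172, 173, 174, 174, 175, 175, 175, 172, 140, 140, 177, 186, 177, 117, 75, 73, 73, 72, 71, 62, 53, 54, 53, 51, 50, 47, 45, 43, 42, 41, 42, 42, 41, 42, 43, 42, 43, 42, 43, 42, 43, 43, 43, 42, 42, 43, 41, 44, 56, 65, 65, 58, 43, 42, 42, 42, 41, 43, 42, 42, 42, 42, 42, 43, 43, 43, 42, 45, 50, 59, 65]
now 225 [71, 72, 75, 70, 71, 55, 41, 42, 41, 47, 46, 49, 51, 50, 50, 55, 57, 56, 58, 58, 61, 56, 56, 60, 120, 173, 174, 173, 172, 173]
now 240 [69, 70, 69, 76, 49, 43, 41, 39, 44, 45, 42, 42, 41, 43, 43, 47, 53, 54, 57, 56, 59, 60, 61, 52, 58, 135, 165, 166, 169, 169]
now 297 [6, 37, 62, 65, 62, 51, 45, 43, 40, 38, 39, 43, 42, 43, 42, 41, 41, 39, 41, 38, 41, 36, 45, 51, 62, 65, 60, 34, 8, 11]
w2 225 [164, 163, 160, 160, 160, 151, 93, 46, 40, 42, 44, 45, 50, 50, 50, 53, 51, 49, 55, 54, 41, 50, 108, 153, 160, 163, 164, 160, 163, 166]
w2 240 [131, 67, 57, 51, 61, 35, 37, 34, 40, 38, 40, 39, 40, 37, 40, 41, 41, 39, 42, 43, 45, 39, 35, 42, 121, 158, 155, 153, 154, 156]
w2 297 [22, 55, 63, 59, 46, 36, 33, 36, 37, 39, 39, 37, 39, 43, 40, 38, 39, 41, 37, 40, 36, 36, 37, 35, 47, 58, 58, 56, 22, 9]
```

Emit:
{"method": "drive_tool", "body": {"offset": [[-0.02,-0.01,0.3],[0,0,0.4],[0,0,0.4],[0,0,0.17],[0,0,0],[0,0,0],[0,0,0],[0,0,0],[0,0,0],[0,0,0]], "turn": [[0,0,0],[0,0,0],[0,0,0],[0,0,0],[0,0,0],[0,0,0],[0,0,0],[0,0,0],[0,0,0],[0,0,0]], "hand": [0,0,0,0,0,0,0,0,0,0]}}

```text
time_s: 16.85
position: [0.5927, -0.0364, 0.0902]
tool_rot: [[-0.957, 0.292, 0.0], [0.292, 0.957, -0.0], [-0.0, -0.0, -1.0]]
ft_force: [0.1, 0.1, -0.9]
grip_width: 0.0223
gripper_force: 39.5
```

```bash
python3 - <<'E'
from h import *
print(observe()['position'],tcpmove([.5918,-.0359,.057]))
E
```

```text
[ 0.5927385  -0.03639705  0.09016849] [0.03 0.01 0.83]
```

Emit:
{"method": "drive_tool", "body": {"offset": [[0.02,0.01,0.1],[0,0,0.1],[0,0,0.1],[0,0,0.1],[0,0,0.1],[0,0,0.1],[0,0,0.1],[0,0,0.1],[0,0,0.02],[0,0,0]], "turn": [[0,0,0],[0,0,0],[0,0,0],[0,0,0],[0,0,0],[0,0,0],[0,0,0],[0,0,0],[0,0,0],[0,0,0]], "hand": [0,0,0,0,0,0,0,0,0,0]}}

```text
time_s: 18.1
position: [0.5922, -0.0358, 0.0578]
tool_rot: [[-0.957, 0.291, 0.001], [0.291, 0.957, -0.0], [-0.001, -0.0, -1.0]]
ft_force: [-1.8, 0.3, 4.0]
grip_width: 0.0222
gripper_force: 40.1
```

Emit:
{"method": "drive_tool", "body": {"offset": [[0,0,0],[0,0,0],[0,0,0],[0,0,0],[0,0,-0.4],[0,0,-0.8],[0,0,-0.9],[0,0,-0.9],[0,0,-0.8],[0,0,0]], "turn": [[0,0,0],[0,0,0],[0,0,0],[0,0,0],[0,0,0],[0,0,0],[0,0,0],[0,0,0],[0,0,0],[0,0,0]], "hand": [0.5,0.5,0.5,0.5,0.5,0.5,0.5,0.5,0.5,0.5]}}

```text
time_s: 19.35
position: [0.5929, -0.0359, 0.2129]
tool_rot: [[-0.957, 0.291, 0.006], [0.291, 0.957, -0.002], [-0.006, 0.0, -1.0]]
ft_force: [0.4, 0.2, -1.3]
grip_width: 0.0426
gripper_force: 0.0
```

```bash
python3 - <<'E'
from h import *
get_image('wrist')
s=observe();c=camera_info('wrist');im=get_image('wrist');cv2.imwrite('pics/w7.png',im)
print(s['time_s'],s['position'])
# pin ring centres: expected vs found
for p in [(.6054,-.1135,.09),(.5894,-.0352,.09)]:
    e=proj('wrist',p,c);u,v=np.round(e).astype(int);t=cv2.cvtColor(im,cv2.COLOR_BGR2GRAY)[v-25:v+25,u-25:u+25]
    t=cv2.medianBlur(cv2.resize(t,None,fx=8,fy=8,interpolation=cv2.INTER_CUBIC),9)
    h=cv2.HoughCircles(t,cv2.HOUGH_GRADIENT,1.5,40,param1=60,param2=20,minRadius=50,maxRadius=130)
    print(e,None if h is None else [(u-25+x/8-.4,v-25+y/8-.4,q/8) for x,y,q in h[0][:3]])
# wedge: bright pixels in w4 (seen at left), work out mask outline
c4=None
hsv=cv2.cvtColor(im,cv2.COLOR_BGR2HSV);print(im.shape)
# pixel prediction for wedge
for p in [(.47,-.289,.063),(.595,-.343,.004)]:print(proj('wrist',p,c))
E
```

```text
19.4 [ 0.59224833 -0.03579104  0.21089915]
[240.26871514 231.29964683] None
[316.98341583 190.99821415] [(np.float64(318.69375), np.float64(191.94375), np.float32(8.96875)), (np.float64(313.06875), np.float64(190.63125), np.float32(14.200001)), (np.float64(319.81875), np.float64(186.88125), np.float32(7.99375))]
(400, 640, 3)
[ 17.18183908 141.4973855 ]
[ 80.22754313 247.600493  ]
```

```bash
python3 - <<'E'
from h import *
c,P,R=pickle.load(open('w2.pkl','rb'))
r=lambda u,v,z:np.round(ray('wrist',u,v,z,c),3)
print('w2 nose',r(103,268,.003),r(132,268,.003),'griptop',r(66,175,.063),r(54,177,.063))
print('top nose',ray('top',444.7,190.3,.003),'grip',ray('top',440,241.7,.063),'cap',ray('top',384.1,274.7,.01))
# bright blade axis in w2: rows 195..265, leftmost/rightmost bright run
g=cv2.cvtColor(cv2.imread('pics/w2.png'),cv2.COLOR_BGR2GRAY)
for v in range(150,276,6): print(v,g[v,36:150:4].tolist())
E
```

```text
w2 nose [ 0.591 -0.355  0.003] [ 0.601 -0.32   0.003] griptop [ 0.474 -0.287  0.063] [ 0.473 -0.299  0.063]
top nose [ 0.59418507 -0.34002545  0.003     ] grip [ 0.47019851 -0.30253729  0.063     ] cap [ 0.39505245 -0.18489639  0.01      ]
150 [135, 135, 140, 136, 137, 140, 138, 138, 124, 108, 91, 74, 72, 72, 69, 55, 56, 54, 110, 139, 138, 138, 140, 139, 141, 139, 138, 80, 71]
156 [140, 138, 140, 137, 140, 139, 139, 138, 152, 133, 130, 115, 124, 167, 162, 51, 49, 46, 58, 121, 138, 139, 139, 139, 139, 137, 139, 115, 70]
162 [144, 140, 139, 116, 115, 116, 67, 52, 54, 49, 50, 47, 49, 102, 170, 73, 48, 46, 46, 113, 139, 139, 139, 139, 139, 141, 139, 127, 69]
168 [138, 138, 151, 171, 173, 173, 135, 52, 52, 49, 50, 48, 48, 57, 150, 125, 47, 44, 47, 93, 139, 138, 140, 140, 140, 140, 142, 136, 73]
174 [139, 139, 136, 171, 170, 177, 161, 71, 53, 50, 50, 48, 42, 45, 135, 162, 52, 51, 47, 63, 125, 140, 139, 138, 138, 140, 140, 137, 83]
180 [137, 138, 140, 166, 173, 174, 172, 98, 50, 49, 50, 50, 51, 50, 104, 164, 76, 50, 49, 48, 120, 139, 140, 138, 134, 137, 139, 139, 103]
186 [140, 138, 139, 14
[... 1509 characters left out ...]
141, 140, 141, 141, 140, 142, 143, 158, 173, 171, 165, 168, 169, 164, 82, 91, 140, 143, 140, 140, 141]
252 [139, 142, 142, 142, 140, 139, 140, 141, 138, 139, 140, 141, 142, 142, 142, 144, 165, 170, 168, 165, 167, 168, 150, 58, 143, 141, 140, 135, 124]
258 [141, 138, 139, 139, 139, 141, 138, 140, 141, 141, 142, 141, 145, 141, 143, 143, 150, 167, 170, 167, 165, 171, 167, 91, 131, 134, 135, 140, 138]
264 [139, 139, 140, 139, 139, 138, 141, 142, 143, 141, 144, 142, 141, 143, 141, 140, 141, 163, 166, 169, 167, 166, 169, 160, 102, 143, 142, 141, 141]
270 [138, 138, 141, 142, 142, 141, 139, 139, 141, 141, 141, 143, 142, 139, 142, 142, 141, 143, 144, 144, 146, 145, 145, 145, 141, 143, 141, 142, 140]
```

Emit:
{"method": "drive_tool", "body": {"offset": [[0.22,-0.75,0],[0.22,-0.79,0],[0.22,-0.79,0],[0.22,-0.79,0],[0.22,-0.8,0],[0.23,-0.8,0],[0.23,-0.8,0],[0.23,-0.8,0],[0.23,-0.8,0],[0,0,0]], "turn": [[0,0,0],[0,0,0],[0,0,0],[0,0,0],[0,0,0],[0,0,0],[0,0,0],[0,0,0],[0,0,0],[0,0,0]], "hand": [0.6,0.6,0.6,0.6,0.6,0.6,0.6,0.6,0.6,0.6]}}

```text
time_s: 20.7
position: [0.4306, -0.2858, 0.2084]
tool_rot: [[-0.956, 0.294, -0.002], [0.294, 0.956, 0.001], [0.002, 0.001, -1.0]]
ft_force: [-0.4, 0.6, 0.2]
grip_width: 0.0514
gripper_force: 0.0
```

```bash
python3 - <<'E'
from h import *
get_image('wrist');get_image('wrist')
s=observe();c=camera_info('wrist');im=get_image('wrist');cv2.imwrite('pics/w8.png',im)
g=cv2.cvtColor(im,cv2.COLOR_BGR2GRAY)
print(s['time_s'],s['position'],proj('wrist',(.473,-.2975,.063),c),proj('wrist',(.596,-.3375,.003),c))
u0,v0=np.round(proj('wrist',(.473,-.2975,.063),c)).astype(int)
for v in range(v0-32,v0+84,4): print(v,g[v,u0-40:u0+44:4].tolist())
print(u0-40)
E
```

```text
20.8 [ 0.43160346 -0.28423834  0.20868566] [316.66527722 230.11013312] [315.1488711 305.276552 ]
198 [79, 77, 74, 78, 76, 77, 52, 44, 47, 49, 47, 47, 47, 115, 122, 124, 124, 123, 124, 124, 122]
202 [76, 79, 77, 64, 52, 55, 74, 65, 62, 129, 140, 144, 147, 117, 123, 124, 123, 123, 124, 122, 124]
206 [77, 78, 126, 83, 52, 54, 62, 63, 46, 66, 69, 109, 156, 120, 123, 122, 123, 123, 121, 123, 123]
210 [86, 120, 126, 123, 98, 51, 58, 55, 42, 42, 45, 70, 155, 119, 122, 124, 125, 121, 123, 122, 125]
214 [148, 150, 134, 123, 108, 52, 64, 52, 45, 44, 43, 67, 155, 120, 123, 123, 123, 122, 122, 124, 123]
218 [149, 148, 132, 123, 114, 52, 63, 57, 68, 64, 66, 75, 156, 119, 121, 121, 123, 119, 123, 122, 120]
222 [149, 150, 133, 123, 112, 52, 63, 79, 72, 78, 114, 137, 155, 117, 122, 122, 123, 121, 123, 122, 121]
226 [148, 149, 135, 125, 126, 56, 57, 89, 153, 156, 157, 144, 157, 118, 122, 118, 117, 123, 124, 121, 123]
230 [151, 149, 148, 149, 142, 76, 60, 85, 152, 157, 157, 144, 153, 119, 119, 123, 124, 123, 121, 125, 122]
234 [152, 149, 153, 148, 139, 70, 131, 121, 156, 157, 159, 139, 144, 127, 124, 
[... 1420 characters left out ...]
, 151, 151, 148, 151, 146, 135, 148]
290 [152, 150, 153, 153, 152, 153, 131, 179, 180, 179, 178, 181, 178, 149, 152, 149, 145, 136, 132, 144, 147]
294 [151, 153, 153, 154, 153, 154, 139, 179, 181, 181, 177, 181, 178, 146, 138, 129, 132, 145, 149, 151, 150]
298 [153, 154, 152, 151, 152, 154, 149, 179, 182, 182, 179, 179, 179, 151, 151, 153, 153, 151, 151, 151, 152]
302 [152, 152, 152, 153, 152, 149, 148, 181, 181, 180, 176, 180, 179, 150, 153, 152, 152, 150, 149, 149, 151]
306 [151, 151, 151, 151, 152, 152, 154, 164, 167, 167, 164, 166, 165, 152, 153, 149, 150, 150, 150, 151, 149]
310 [152, 150, 151, 150, 149, 151, 153, 151, 154, 152, 153, 152, 150, 151, 150, 153, 154, 153, 150, 151, 151]
277
```

Emit:
{"method": "drive_tool", "body": {"offset": [[-0.52,-0.03,0.1],[-0.52,-0.03,0.1],[0,0,0.8],[0,0,0.9],[0,0,0.9],[0,0,0.9],[0,0,0.5],[0,0,0.24],[0,0,0],[0,0,0]], "turn": [[0,0,0],[0,0,0],[0,0,0],[0,0,0],[0,0,0],[0,0,0],[0,0,0],[0,0,0],[0,0,0],[0,0,0]], "hand": [0.6,0.6,0.6,0.6,0.6,0.6,0.6,0.6,0.6,0.6]}}

```text
time_s: 22.1
position: [0.4714, -0.2992, 0.0326]
tool_rot: [[-0.957, 0.291, 0.001], [0.291, 0.957, -0.001], [-0.001, -0.001, -1.0]]
ft_force: [-0.5, -1.0, -0.0]
grip_width: 0.0514
gripper_force: 0.0
```

Emit:
{"method": "drive_tool", "body": {"offset": [[0,0,0],[0,0,0],[0,0,0],[0,0,0],[0,0,0],[0,0,0],[0,0,0],[0,0,0],[0,0,0],[0,0,0]], "turn": [[0,0,0],[0,0,0],[0,0,0],[0,0,0],[0,0,0],[0,0,0],[0,0,0],[0,0,0],[0,0,0],[0,0,0]], "hand": [0,0,0,0,0,0,0,0,0,0], "newtons": 100}}

```text
time_s: 23.35
position: [0.4711, -0.2994, 0.0324]
tool_rot: [[-0.957, 0.292, 0.001], [0.292, 0.957, -0.001], [-0.001, -0.001, -1.0]]
ft_force: [-1.2, 0.4, 6.2]
grip_width: 0.0165
gripper_force: 98.0
```

```bash
python3 - <<'E'
from h import *
s=observe();print(s['time_s'],s['position'],s['ft_force'],s['grip_width'],s['wrist_torque'])
E
```

```text
23.35 [ 0.47105486 -0.29937518  0.03240123] [-1.15207197  0.36907757  6.23340226] 0.016481269249151425 [0.08708654 0.13497613 0.05670944]
```

Emit:
{"method": "drive_tool", "body": {"offset": [[0,0,-0.1],[0,0,-0.2],[0,0,-0.3],[0,0,-0.3],[0,0,-0.2],[0,0,0],[0,0,0],[0,0,0],[0,0,0],[0,0,0]], "turn": [[0,0,0],[0,0,0],[0,0,0],[0,0,0],[0,0,0],[0,0,0],[0,0,0],[0,0,0],[0,0,0],[0,0,0]], "hand": [0,0,0,0,0,0,0,0,0,0]}}

```text
time_s: 24.6
position: [0.4709, -0.299, 0.0756]
tool_rot: [[-0.957, 0.291, -0.0], [0.291, 0.957, 0.0], [0.0, 0.0, -1.0]]
ft_force: [-0.7, 0.5, -4.4]
grip_width: 0.0167
gripper_force: 97.7
```

```bash
python3 - <<'E'
from h import *
s=observe();c=camera_info('wrist');im=get_image('wrist');cv2.imwrite('pics/w9.png',im);P=np.array(s['position']);R=np.array(s['tool_rot'])
print(s['time_s'],P,s['ft_force'],s['grip_width'],s['wrist_torque'])
# nose expected: 130 ahead (-tool x), tool z = +.031 (underside), if level
for z in(.031,.04,.05):print(z,proj('wrist',P+R@np.array([-.13,0,z]),c))
g=cv2.cvtColor(im,cv2.COLOR_BGR2GRAY)
for v in range(280,400,5): print(v,g[v,275:360:4].tolist())
E
```

```text
24.6 [ 0.47085367 -0.29902589  0.0755764 ] [-0.67168093  0.54000469 -4.39193909] 0.01666268951373437 [ 0.00117138  0.06037757 -0.04176278]
0.031 [317.20364002 400.76121903]
0.04 [317.23381323 389.91614639]
0.05 [317.26480962 378.775199  ]
280 [13, 10, 11, 44, 76, 14, 64, 81, 82, 82, 81, 81, 82, 81, 80, 72, 27, 35, 71, 17, 10, 8]
285 [10, 8, 13, 10, 60, 18, 63, 81, 79, 82, 82, 81, 78, 82, 84, 75, 21, 38, 30, 11, 10, 12]
290 [13, 6, 8, 11, 11, 11, 59, 80, 81, 78, 77, 80, 80, 81, 79, 76, 18, 15, 11, 12, 7, 11]
295 [5, 10, 8, 9, 10, 14, 58, 76, 80, 82, 82, 80, 80, 80, 81, 76, 19, 11, 7, 8, 11, 11]
300 [13, 13, 10, 10, 8, 13, 52, 79, 83, 82, 80, 82, 79, 84, 82, 72, 17, 13, 8, 10, 11, 10]
305 [7, 9, 7, 9, 7, 14, 55, 80, 81, 79, 82, 84, 84, 82, 76, 72, 14, 17, 8, 11, 8, 9]
310 [7, 9, 4, 8, 8, 13, 50, 79, 83, 83, 82, 77, 78, 76, 80, 73, 16, 12, 13, 9, 7, 6]
315 [11, 9, 11, 14, 11, 14, 54, 80, 83, 78, 80, 78, 78, 77, 77, 73, 22, 12, 8, 10, 9, 15]
320 [8, 8, 10, 8, 9, 16, 70, 69, 70, 72, 78, 78, 79, 79, 80, 118, 62, 28, 13, 11, 11, 7]
325 [9, 9, 11, 8, 20, 51, 79, 77, 77, 97, 182, 183, 177, 17
[... 570 characters left out ...]
, 11, 10, 12, 9, 6, 9, 9, 10, 8, 6, 10, 11, 15]
360 [7, 10, 5, 9, 9, 13, 6, 8, 9, 9, 14, 11, 8, 11, 13, 9, 13, 10, 9, 10, 7, 6]
365 [11, 9, 9, 8, 10, 11, 8, 13, 10, 13, 6, 8, 11, 6, 10, 9, 11, 14, 7, 11, 8, 14]
370 [15, 9, 6, 12, 10, 10, 11, 9, 9, 12, 11, 1, 14, 11, 5, 10, 9, 8, 8, 14, 10, 8]
375 [8, 8, 11, 8, 10, 13, 10, 15, 11, 12, 13, 7, 11, 6, 9, 14, 8, 7, 7, 10, 8, 6]
380 [9, 4, 7, 11, 13, 12, 12, 10, 7, 8, 9, 9, 11, 16, 3, 8, 9, 5, 7, 14, 9, 3]
385 [10, 13, 8, 9, 8, 6, 14, 4, 10, 11, 10, 9, 12, 8, 10, 8, 8, 13, 9, 12, 7, 9]
390 [10, 12, 10, 9, 12, 11, 9, 9, 8, 10, 6, 11, 10, 8, 6, 12, 8, 9, 8, 10, 12, 5]
395 [7, 11, 12, 10, 11, 12, 11, 14, 11, 8, 9, 7, 10, 8, 6, 9, 7, 8, 7, 12, 16, 11]
```

Emit:
{"method": "drive_tool", "body": {"offset": [[0.5,-0.05,0],[0.7,-0.08,0],[0.8,-0.08,0],[0.63,-0.07,0],[0,0,0],[0,0,0],[0,0,0],[0,0,0],[0,0,0],[0,0,0]], "turn": [[0,0,0],[0,0,0],[0,0,0],[0,0,0],[0,0,-0.8],[0,0,-0.9],[0,0,-0.9],[0,0,-0.9],[0,0,-0.8],[0,0,-0.45]], "hand": [0,0,0,0,0,0,0,0,0,0]}}

```text
time_s: 25.9
position: [0.3671, -0.2793, 0.0759]
tool_rot: [[-0.979, -0.202, 0.0], [-0.202, 0.979, -0.0], [-0.0, -0.001, -1.0]]
ft_force: [-0.2, 0.0, -3.8]
grip_width: 0.0166
gripper_force: 97.8
```

Emit:
{"method": "drive_tool", "body": {"offset": [[-0.1,0.4,0],[-0.13,0.65,0],[-0.13,0.65,0],[-0.13,0.65,0],[-0.13,0.65,0],[-0.1,0.5,0],[-0.07,0.39,0],[0,0,0],[0,0,0],[0,0,0]], "turn": [[0,0,0],[0,0,0],[0,0,0],[0,0,0],[0,0,0],[0,0,0],[0,0,0],[0,0,0],[0,0,0],[0,0,0]], "hand": [0,0,0,0,0,0,0,0,0,0]}}

```text
time_s: 27.15
position: [0.3669, -0.1209, 0.0757]
tool_rot: [[-0.98, -0.199, 0.0], [-0.199, 0.98, -0.0], [-0.0, -0.0, -1.0]]
ft_force: [0.1, -1.2, -3.9]
grip_width: 0.0165
gripper_force: 98.0
```

```bash
python3 - <<'E'
from h import *
s=observe();print(s['time_s'],s['position'],s['ft_force'],s['grip_width'],np.round(s['q']),tcpmove([.367,-.1213,.0325]),np.round(s['tool_rot'],3).tolist())
E
```

```text
27.15 [ 0.36690639 -0.12090018  0.0757259 ] [ 0.1466567  -1.16160939 -3.89738984] 0.016530243604743023 [ -36.   18.  112.   -0.   49. -137.] [-0.   -0.01  1.08] [[-0.98, -0.199, 0.0], [-0.199, 0.98, -0.0], [-0.0, -0.0, -1.0]]
```

Emit:
{"method": "drive_tool", "body": {"offset": [[0,0,0.2],[0,0,0.3],[0,0,0.3],[0,0,0.15],[0,0,0.05],[0,0,0.05],[0,0,0.01],[0,0,0],[0,0,0],[0,0,0]], "turn": [[0,0,0],[0,0,0],[0,0,0],[0,0,0],[0,0,0],[0,0,0],[0,0,0],[0,0,0],[0,0,0],[0,0,0]], "hand": [0,0,0,0,0,0,0,0,0,0]}}

```text
time_s: 28.4
position: [0.3668, -0.1203, 0.0334]
tool_rot: [[-0.98, -0.2, 0.0], [-0.2, 0.98, -0.0], [-0.0, -0.0, -1.0]]
ft_force: [-1.2, -0.0, -4.4]
grip_width: 0.0166
gripper_force: 98.0
```

```bash
python3 - <<'E'
from h import *
s=observe();c=camera_info('wrist');print(s['time_s'],s['position'],s['ft_force'],s['wrist_torque'])
P=np.array(s['position']);R=np.array(s['tool_rot'])
im=get_image('top');cv2.imwrite('pics/t2.png',im);g=cv2.cvtColor(im,cv2.COLOR_BGR2GRAY)
n=P+R@np.array([-.13,0,.028]);print('nose exp',n,proj('top',n),'lip',proj('top',(.5189,-.0904,.03)))
u,v=np.round(proj('top',n)).astype(int)
for r in range(v-24,v+28,3): print(r,g[r,u-24:u+26:3].tolist())
print(u-24)
E
```

```text
28.4 [ 0.36682067 -0.12034718  0.03339785] [-1.22019755 -0.03005023 -4.43808208] [-0.02722651  0.12283009  0.0125182 ]
nose exp [ 0.49418903 -0.09430499  0.00541384] [344.39307421 232.64049625] lip [343.44079023 221.67926632]
209 [177, 178, 177, 177, 177, 177, 177, 177, 178, 178, 177, 179, 177, 178, 177, 178, 178]
212 [178, 178, 177, 178, 177, 178, 178, 177, 177, 178, 177, 178, 178, 177, 178, 177, 177]
215 [178, 178, 178, 178, 178, 178, 178, 178, 178, 177, 178, 177, 175, 171, 164, 156, 147]
218 [178, 178, 178, 177, 178, 178, 177, 175, 172, 161, 154, 142, 141, 149, 151, 150, 145]
221 [178, 177, 175, 172, 161, 155, 136, 140, 146, 151, 152, 145, 135, 129, 130, 137, 138]
224 [157, 148, 148, 155, 153, 154, 148, 135, 134, 126, 129, 136, 141, 140, 142, 141, 141]
227 [154, 145, 135, 132, 127, 134, 139, 139, 141, 141, 140, 141, 141, 141, 142, 142, 141]
230 [129, 136, 140, 141, 141, 140, 140, 140, 138, 140, 144, 140, 141, 141, 141, 141, 140]
233 [141, 141, 142, 141, 142, 142, 140, 145, 148, 159, 160, 138, 139, 139, 140, 140, 140]
236 [141, 141, 141, 141, 140, 139, 133, 145, 144, 154, 162, 146, 140, 140, 141, 141, 140]
239 [141, 140, 139, 139, 135, 125, 123, 141, 144, 147, 161, 151, 138, 140, 141, 141, 140]
242 [139, 140, 141, 136, 125, 123, 123, 135, 145, 144, 146, 151, 134, 140, 140, 140, 140]
245 [141, 139, 139, 124, 119, 123, 124, 129, 144, 144, 144, 145, 123, 137, 139, 138, 139]
248 [140, 140, 130, 118, 113, 123, 123, 124, 142, 144, 144, 144, 120, 123, 134, 139, 140]
251 [138, 134, 123, 123, 123, 122, 123, 124, 139, 145, 143, 146, 131, 119, 124, 130, 138]
254 [133, 122, 122, 123, 123, 123, 122, 122, 133, 144, 145, 144, 141, 111, 122, 123, 125]
257 [126, 122, 123, 122, 123, 122, 123, 123, 129, 142, 146, 143, 144, 118, 122, 122, 124]
260 [122, 122, 122, 122, 122, 121, 123, 123, 126, 140, 144, 144, 144, 124, 119, 115, 122]
320
```

Emit:
{"method": "drive_tool", "body": {"offset": [[0,0,0.03],[0,0,0.02],[-0.2,0,0],[-0.3,0,0],[-0.3,0,0],[-0.3,0,0],[-0.3,0,0],[-0.3,0,0],[-0.1,0,0],[0,0,0]], "turn": [[0,0,0],[0,0,0],[0,0,0],[0,0,0],[0,0,0],[0,0,0],[0,0,0],[0,0,0],[0,0,0],[0,0,0]], "hand": [0,0,0,0,0,0,0,0,0,0]}}

```text
time_s: 29.7
position: [0.4371, -0.106, 0.0323]
tool_rot: [[-0.98, -0.201, -0.0], [-0.201, 0.98, -0.001], [0.0, -0.001, -1.0]]
ft_force: [-7.0, -0.8, 15.6]
grip_width: 0.0165
gripper_force: 101.1
```

```bash
cat > st.py <<'E'
from h import *
s=observe();P=np.array(s['position']);R=np.array(s['tool_rot'])
d=np.array([.98,.199,0]);n=P+R@np.array([-.13,0,0]);l=np.array([.5189,-.0904,0])
print(s['time_s'],P,'past',(n-l)@d,'side',np.cross(d,n-l)[2],'F along',np.array(s['ft_force'])@d,s['ft_force'],s['wrist_torque'],s['grip_width'])
E
python3 st.py
```

```text
29.7 [ 0.43706057 -0.10596483  0.03232888] past 0.04669976100744612 side 0.0012878218690507703 F along -7.0052546620903176 [-6.98745927 -0.79168131 15.61136466] [0.31856538 0.99617919 0.18000453] 0.016529328830590585
```

Emit:
{"method": "drive_tool", "body": {"offset": [[0,0,-0.02],[-0.1,0,0],[-0.1,0,0],[-0.1,0,0],[-0.1,0,0],[-0.1,0,0],[0,0,0],[0,0,0],[0,0,0],[0,0,0]], "turn": [[0,0,0],[0,0,0],[0,0,0],[0,0,0],[0,0,0],[0,0,0],[0,0,0],[0,0,0],[0,0,0],[0,0,0]], "hand": [0,0,0,0,0,0,0,0,0,0]}}

```text
time_s: 30.95
position: [0.4558, -0.1017, 0.0323]
tool_rot: [[-0.98, -0.201, -0.003], [-0.201, 0.98, 0.001], [0.002, 0.001, -1.0]]
ft_force: [-8.7, -2.2, 10.1]
grip_width: 0.0168
gripper_force: 100.1
```

```bash
python3 st.py
```

```text
30.95 [ 0.4558079  -0.1016954   0.03234878] past 0.06592148483407194 side 0.0016912441236817816 F along -8.961506923322553 [-8.68751308 -2.24997039 10.07940551] [0.15203337 1.20417243 0.12278731] 0.01682797604855965
```

```bash
cat > lift.py <<'E'
from h import *
im=get_image('scene');cv2.imwrite('pics/s_now.png',im);a=cv2.cvtColor(cv2.imread('pics/scene0.png'),cv2.COLOR_BGR2GRAY);b=cv2.cvtColor(im,cv2.COLOR_BGR2GRAY)
o=np.array([.5924,-.0754,0]);ex=np.array([.98,.199,0]);ey=np.array([-.199,.98,0])
for nm,(x,y) in {'FL':(-.07,.07),'FR':(-.07,-.07),'BL':(.06,.07)}.items():
    p=o+x*ex+y*ey+[0,0,.05];e=proj('scene',p);sh=proj('scene',p+[0,0,.005*(.08-x)/.155])-e
    u,v=np.round(e).astype(int);r=12;A,B=[np.float32(i[v-r:v+r,u-r:u+r]) for i in(a,b)]
    W=np.eye(2,3,dtype=np.float32)
    try: cc,W=cv2.findTransformECC(A,B,W,cv2.MOTION_TRANSLATION,(3,200,1e-6),None,3)
    except cv2.error as ex_: cc=-1
    print(nm,e.round(1),'5mm shift',sh.round(2),'meas',W[:,2].round(2),'cc',round(cc,3),'diff',np.abs(A-B).mean().round(1))
E
python3 lift.py
```

```text
FL [348.9 213.4] 5mm shift [ 0.13 -1.31] meas [-0.35 -0.26] cc 0.893 diff 16.2
FR [364.2 173.4] 5mm shift [ 0.16 -1.33] meas [-1.64  0.8 ] cc 0.783 diff 18.4
BL [297.4 199.8] 5mm shift [-0.   -0.18] meas [ 0.03 -0.08] cc 0.998 diff 10.6
```

Emit:
{"method": "drive_tool", "body": {"offset": [[0,0,0],[-0.1,0,0],[-0.1,0,0],[0,0,0],[0,0,0],[0,0,0],[0,0,0],[0,0,0],[0,0,0],[0,0,0]], "turn": [[0,0,0],[0,0,0],[0,0,0],[0,0,0],[0,0,0],[0,0,0],[0,0,0],[0,0,0],[0,0,0],[0,0,0]], "hand": [0,0,0,0,0,0,0,0,0,0]}}

```text
time_s: 32.25
position: [0.4636, -0.1001, 0.0324]
tool_rot: [[-0.98, -0.2, -0.003], [-0.2, 0.98, 0.001], [0.002, 0.001, -1.0]]
ft_force: [-9.7, -0.7, 9.1]
grip_width: 0.0162
gripper_force: 100.1
```

```bash
python3 st.py; cp pics/s_now.png pics/s_prev.png; python3 lift.py; python3 - <<'E'
from h import *
a,b=[cv2.cvtColor(cv2.imread(f'pics/{n}.png'),cv2.COLOR_BGR2GRAY) for n in('s_prev','s_now')]
z=cv2.cvtColor(cv2.imread('pics/scene0.png'),cv2.COLOR_BGR2GRAY)
# left side lower edge of tray/bar near the front-left: vertical profiles
for u in(335,340,345): print(u,[i[205:230,u-1:u+2].mean(1).round().astype(int).tolist() for i in(z,a,b)])
E
```

```text
32.25 [ 0.46361766 -0.100071    0.0323544 ] past 0.0738982991523275 side 0.0017209226780591363 F along -9.637387210378428 [-9.69008565 -0.70906166  9.13149253] [0.12088411 1.13379688 0.1436597 ] 0.016190513750199594
FL [348.9 213.4] 5mm shift [ 0.13 -1.31] meas [-0.25 -0.81] cc 0.933 diff 18.8
FR [364.2 173.4] 5mm shift [ 0.16 -1.33] meas [-0.89 -0.02] cc 0.584 diff 30.5
BL [297.4 199.8] 5mm shift [-0.   -0.18] meas [-0.   -0.12] cc 0.994 diff 11.0
335 [[192, 192, 192, 193, 191, 141, 98, 99, 100, 102, 101, 100, 99, 97, 97, 85, 88, 83, 53, 48, 61, 121, 148, 147, 144], [208, 208, 207, 206, 180, 99, 107, 106, 108, 108, 107, 106, 108, 107, 76, 95, 93, 93, 56, 52, 65, 131, 161, 158, 157], [207, 208, 208, 206, 142, 100, 107, 108, 107, 109, 105, 108, 106, 103, 66, 92, 93, 91, 53, 51, 67, 129, 162, 157, 156]]
340 [[189, 191, 192, 190, 191, 190, 169, 92, 97, 101, 99, 103, 100, 100, 98, 99, 90, 86, 89, 64, 49, 55, 94, 149, 144], [203, 201, 208, 205, 206, 196, 114, 102, 106, 107, 108, 107, 108, 107, 104, 88, 83, 92, 91, 68, 51, 58, 104, 161, 157], [175, 180, 190, 201, 209, 173, 96, 107, 108, 106, 108, 107, 107, 108, 104, 71, 82, 90, 94, 67, 53, 57, 104, 161, 156]]
345 [[188, 188, 193, 191, 193, 192, 194, 190, 111, 97, 98, 99, 100, 100, 100, 98, 100, 118, 109, 85, 81, 50, 53, 72, 138], [173, 178, 175, 177, 181, 195, 209, 137, 104, 108, 106, 107, 108, 110, 107, 107, 104, 119, 108, 91, 84, 54, 53, 74, 146], [175, 177, 176, 178, 176, 181, 169, 97, 107, 108, 107, 108, 108, 108, 106, 108, 95, 131, 102, 80, 77, 52, 52, 75, 134]]
```

The tray's top edge has moved up about 1.1 px in the scene view, which is about 5 mm of lift at the free edge. The bars and bench have not moved, and the wedge is down on the bench and still gripped. Handing in.

```bash
python3 -c "
from rig import env
print(env.close_job())"
```

```text
the job is handed in; nothing more can be done
None
```

I handed the job in at about 32 s. Both pins stand in their pockets, one-stud first, and the gripped wedge holds the tray's free edge up by about 5 mm, estimated from the camera; the hand-in returned no verdict.

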